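# Open the filter cover of a leather workshop's bench dust extractor

## Robot

A 7-joint arm with a two-finger parallel gripper is mounted at the origin on the work surface. World frame = base frame: x ahead of the robot, y to its left, z up, the work surface at z = 0. Lengths are in mm, angles in rad, forces in N, time in s.
With the tool pointing down it reaches from about 400 to 875 mm from the base axis. Payload 6.5 kg.
Tool frame: the origin (TCP) lies midway between the tips of the shut fingers; the grasp point (between the pads) lies 19 mm behind it (robot.grasp_offset is the distance from the TCP to the grasp point, in mm); z points along the fingers, y is the line along which they close (so a half turn about z gives the same grasp; the last joint's range is limited). The gripper opens to 88 mm and grips with 3 to 60 N. Pads are 18 mm wide; open, the fingers measure 123 mm over their backs; the gripper's body (75 mm by 187 mm) begins 45 mm behind the grasp point.
Start: joints at [1.126, 0.536, -0.004, 1.538, 0.003, 1.067, -0.071], TCP at [240.369, -603.915, 238.716] pointing down, gripper open.
Joint ranges: [-2.7, 2.7], [-0.37, 2.16], [-1.27, 1.26], [0.24, 2.4], [-1.31, 4.45], [0.19, 1.91], [-2.76, 2.76]. Speed limits (rad/s): [2.39, 2.39, 3.14, 3.14, 3.14, 3.14, 3.14].

## Interface

Orientations are given as a unit quaternion [x, y, z, w].
In Python, from bench import status, optics, ticket, robot gives the robot as it stands. The module is installed in compiled form; this text tells all that it offers.
- The arm moves only by the tool arm_command, never from a script. Its argument "plan" is a list of rows, each a list of 3 entries, a list of its own where there are three numbers: the shift along the tool's x, y, z in m, then the turn about the tool's z in rad, then the opening, from 0 (shut) to 1 (fully open). In form: [[[tx, ty, tz], yaw, gripper], ...]. A call has 1 to 5 rows; each row shifts and turns the commanded pose from where the row before left it, along the tool's axes as they then stand; what a row does not reach is not made up. A row lasts 1/8 s, in which the tool goes at most 62.5 mm and 10.7 degrees, less where a joint would pass 70% of its speed; a pose out of reach is approached as far as the arm can. A call with a gripper value outside its range is refused whole. The fingers move at their own pace and stop on an object; "newtons" is the grip in N (left out, the last holds). Time passes only in rows, so rows that do not move let the fingers close. It gives the time, the measured TCP pose, the force, the opening and the grip force at its end, in the units of the state.
- status.observe(): the state, without advancing time (a new reading comes with each control period).
- optics.get_image(name): name is "scene" or "side" or "wrist"; returns (picture, depth): 384x512x3 uint8, red, green, blue; 384x512 float32, mm along the optical axis (not along the pixel's ray), 0 where there is no reading.
- optics.camera_model(name): a dict with "K" (3x3 intrinsics, pixels), "rvec" (rotation vector, rad) and "tvec" (3), from world to camera coordinates, as OpenCV has them; the wrist camera has in their place "T_tool_cam" (4x4, takes a point from camera to tool coordinates, whose origin is the TCP and whose axes are the flange's). Camera axes: x right, y down, z forward; pixel columns grow to the right and rows downward; lengths in mm; the calibration is good to about 2 mm. A picture is of the moment at which its call begins: read the wrist's pose just before it. camera_model takes no time and is no camera call.
- ticket.sign_off(): hands the job in; it is judged then, once.
The state is a dict: "time_s": time; "q": joint angles; "joint_velocities": joint speeds; "tau": joint torques, N m; "position": TCP position; "tcp_rot": TCP orientation; "force": force on the tool from outside, world axes, zero at the start; "wrist_torque": the same for the moment, N m; "grip_width": opening from 0.0 (shut) to 1.0 (fully open); "grasp_force": force on a finger pad.
Only numpy, scipy, OpenCV 4.12 (cv2) and the standard library are available. Lean on these libraries where they do the work, as an engineer would, in place of code of your own. Each camera call takes 0.05 s, during which the arm holds its last target. There are 200 camera calls.

## Task

The bench dust extractor needs its filter changed, so uncover the filter: press the snap tab on top of the machine down with a fingertip until the black cover springs out of its catch, then push the loosened cover along its rails and right off them, so that it lies flat on the machine's top tray with the filter open. Only press and push: do not lift the cover or carry it, and do not disturb the other things on the bench and on the machine.

Things in the scene. Friction and masses are not known exactly. Their poses are not given: they have to be found in the camera images.
- extractor: Bench dust extractor, grey box 190 (x) x 350 (y) x 100 mm, fixed. Origin: centre of its underside, on the bench; x points from its front panel (switch, dial, lamp) to its back, y along its long side, z up (only its yaw varies). Flat deck 100 mm above the origin. On the deck along y, at x = 0: snap tab pad (y = -140 mm), tab pivot (-110), the cover's seat, then an empty tray.
- seat (a point): Deck point at the middle of the cover's seat, x = 0, y = -32 mm of the extractor. Two rails, y = -82 to +18 mm, stand at 57 to 63 mm either side, 12 mm high, their lips reaching in over the cover's flanges: here the cover can only slide along y. Filter well between them at y = -72 to 0. Behind the -y end, at x = +-40 mm, y = -110 to -83, two spring blocks 13 mm high.
- tray (a point): Deck point at the middle of the empty flat tray, x = 0, y = +92 mm of the extractor. It runs from the rails' end (y = +18 mm) to y = +167 mm and is 174 mm wide, with a rim 8 mm high at the end and the two sides.
- cover: Loose black cover, 0.12 kg: panel 94 (x) x 100 (y) x 12 mm, side flanges (110 mm over all), rib on top, low tongue at its -y end held by the tab's hook. Origin: centre of the panel's underside, axes as the extractor's; latched it lies 2 mm from the seat point. Released, spring pins move it about 15 mm to +y for good. Off the rails from 100 mm beyond the seat point; the tray's rim stops it at 149 mm.
- rib (a point): Centre of the top edge of the cover's push rib, an upstanding bar 64 mm long (x), 8 mm thick (y), 13 mm high, across the middle of the cover's top: 25 mm above the cover's underside. Push its -y face towards +y.
- tab (a joint): Snap tab, a rocker on a level pin along the extractor's x at y = -110 mm, 14 mm above the deck: angle in rad, 0 at rest, up to 0.40 (stop) as the pad is pressed down. The hook at its other end rises and frees the cover at about 0.22 to 0.27. Sprung: full press takes about 5 to 10 N, and it returns to 0 when let go.
- tab_pad (a point): Centre of the top face of the snap tab's thumb pad: black, ribbed, 36 (x) x 35 mm (y), 24 mm above the deck at rest; fully pressed its centre sinks about 12 mm. From it the tab's arm and hook, 14 mm wide, reach to y = -87 mm of the extractor at the same height, between two pivot ears 20 mm high.
- tin: Closed aluminium wax tin, 42 mm diameter, 22 mm high, standing on the extractor's deck near the back corner beside the snap tab. Origin: centre of its underside. Leave it alone.
- paint: White edge-paint bottle, 42 mm diameter, 95 mm high, standing behind the extractor. Origin: centre of its underside. Leave it alone.
- spool: Wooden thread spool, 44 mm diameter, 60 mm high, standing behind the extractor. Origin: centre of its underside. Leave it alone.
- brush: Wooden brush with black bristles, 42 x 130 x 38 mm, lying in front of the extractor. Origin: centre of its underside. Leave it alone.
- mallet: White-headed mallet lying on the bench to the robot's left, 260 mm long, head 60 mm diameter. Origin: on the bench under the head. Leave it alone.
- awl: Awl with a wooden handle, 150 mm long, lying to the robot's right. Origin: underside of its middle. Leave it alone.
- spare_filter: New pleated filter, 82 x 70 x 17 mm, lying to the robot's right. Origin: centre of its underside. Leave it alone.
Mind the look-alikes: they are no part of the job. Of the things shaped like the cover, the black one is meant.

How it is judged (in metres and radians):
On the way, in this order (a step that is already met when the one before it is completed fails the run):
1. the snap tab is pressed in while the cover is still in its seat (value of joint tab above 0.18 rad and y of cover in the frame of extractor below 0 m).
2. the released cover has been pushed off its rails (y of cover in the frame of extractor above 0.066 m), for 0.1 s.
At the end, for the whole second after the job is handed in: The whole panel of the cover is off the rails (its origin 66 to 135 mm towards +y and within 50 mm of x = 0 in the extractor's frame), flat on the deck (height within 4 mm, tilt under 0.06 rad), at rest, and the snap tab has sprung back (under 0.06 rad) (y of cover in the frame of extractor between 0.066 and 0.135 m and x of cover in the frame of extractor between -0.05 and 0.05 m and z of cover in the frame of extractor between 0.096 and 0.104 m and angle between cover's own z axis and vertical below 0.06 rad and linear speed of cover below 0.01 m/s and value of joint tab below 0.06 rad); the robot touches nothing.
It fails at once if the cover is lifted (more than 20 mm above the deck, or tipped by more than 0.35 rad) (z of cover in the frame of extractor above 0.12 m or angle between cover's own z axis and vertical above 0.35 rad).
It fails at once if another thing on the bench or the machine is moved by more than 20 mm (distance of any of tin, paint, spool, brush, mallet, awl, spare_filter from where it was at the start of the episode above 0.02 m).
It also fails if it takes over 42 s, if anything falls off the work surface, if the arm or the gripper's body presses on something with over 40 N, if the wrist force passes 120 N, or if a joint passes its speed limit or range.

## Working session

There is one attempt and no reset: what is moved stays moved. The work goes in short steps, Python scripts to look and compute and a tool call to move; the robot and the scene stay as the last step left them, time stands still between calls to the robot, and variables do not carry over. Pictures are saved under pics/ and viewed, at most 10 in all, crops included, and the job is handed in when it is done.

Besides the shell and the picture viewer there is one more tool, called after "Request:" as name(argument=value, ...), one argument or row to a line, values as JSON. arm_command: Moves the arm, as the interface text tells. Its arguments: {"type":"object","properties":{"plan":{"type":"array"},"newtons":{"type":"number"}},"required":["plan"]}

```bash
mkdir -p pics
cat > h.py <<'E'
import numpy as np, cv2
from bench import status, optics
from scipy.spatial.transform import Rotation as R
def grab(n):
    s=status.observe(); im,d=optics.get_image(n); m=optics.camera_model(n); K=np.array(m["K"])
    if n=="wrist":
        T=np.eye(4); T[:3,:3]=R.from_quat(s["tcp_rot"]).as_matrix(); T[:3,3]=s["position"]
        T=T@np.array(m["T_tool_cam"])
    else:
        T=np.eye(4); T[:3,:3]=R.from_rotvec(np.ravel(m["rvec"])).as_matrix(); T[:3,3]=np.ravel(m["tvec"]); T=np.linalg.inv(T)
    return im,d,K,T
def cloud(d,K,T):
    v,u=np.indices(d.shape); P=np.stack([(u-K[0,2])/K[0,0]*d,(v-K[1,2])/K[1,1]*d,d],-1)
    P=P@T[:3,:3].T+T[:3,3]; P[d==0]=np.nan; return P
E
python3 - <<'E'
from h import *
for n in ("scene","side"):
    im,d,K,T=grab(n); cv2.imwrite(f"pics/{n}.png",im[:,:,::-1]); np.savez(f"{n}.npz",im=im,d=d,K=K,T=T)
s=status.observe(); print(s["position"],s["tcp_rot"],s["time_s"])
E
```

```text
[ 240.13497556 -603.43664635  237.9232034 ] [ 9.82111196e-01  1.88300309e-01 -2.09456239e-04 -7.40863687e-04] 0.1
```

View pics/scene.png

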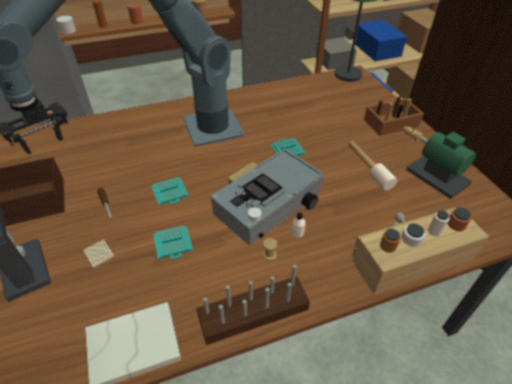

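View pics/side.png

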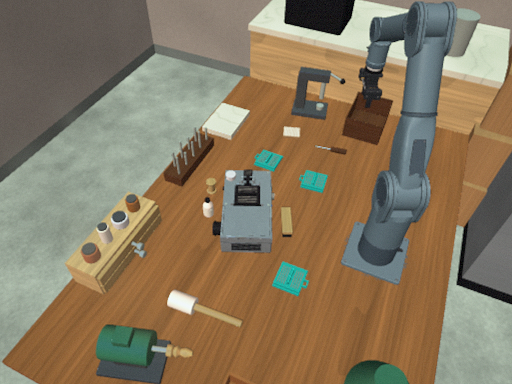

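The scene view shows the grey extractor around (268,195), with its black cover at (262,188), the tab near (238,208) and the tin at (254,214). In the side view the cover is at (247,196), the tab at (248,178) and the tin at (231,175).

Things that could be taken for the cover: teal ones in the scene view at (170,190), (173,242) and (288,148), and the black one on the machine at (262,188). I choose the black one.

Run:
```python
from h import *
for n in ("scene","side"):
    z=np.load(n+".npz"); P=cloud(z["d"],z["K"],z["T"])
    c=(268,190) if n=="scene" else (247,210)
    v,u=np.indices(z["d"].shape)
    m=(abs(P[...,2]-100)<6)&(np.hypot(u-c[0],v-c[1])<80)
    k,l,st,_=cv2.connectedComponentsWithStats(m.astype(np.uint8)); i=1+st[1:,4].argmax()
    Q=P[l==i][:,:2].astype(np.float32); print(n,len(Q),np.median(P[l==i][:,2]),cv2.minAreaRect(Q),cv2.boxPoints(cv2.minAreaRect(Q)).round().tolist())
    g=z["im"].astype(int).max(-1)
    k=(g<60)&(P[...,2]>105)&(P[...,2]<140)&(np.hypot(u-c[0],v-c[1])<60)
    print("dark",k.sum(),np.nanmean(P[k],0))
    w=z["im"]; 
    a=cv2.resize(z["im"][c[1]-50:c[1]+50,c[0]-65:c[0]+65],None,fx=6,fy=6,interpolation=cv2.INTER_CUBIC); cv2.imwrite(f"pics/{n}_crop.png",a[:,:,::-1])
```

```text
scene 2850 99.98884145118365 ((518.929443359375, 58.71473693847656), (195.0216064453125, 353.6359558105469), 23.167654037475586) [[360.0, 183.0], [499.0, -142.0], [678.0, -65.0], [539.0, 260.0]]
dark 482 [547.84401293   2.88593946 116.35030776]
side 2269 100.58717485309512 ((518.7341918945312, 58.07737731933594), (190.2159423828125, 358.94635009765625), 23.456375122070312) [[360.0, 185.0], [503.0, -144.0], [677.0, -69.0], [535.0, 261.0]]
dark 347 [532.61458868  19.63310558 115.24840632]
```

View pics/side_crop.png

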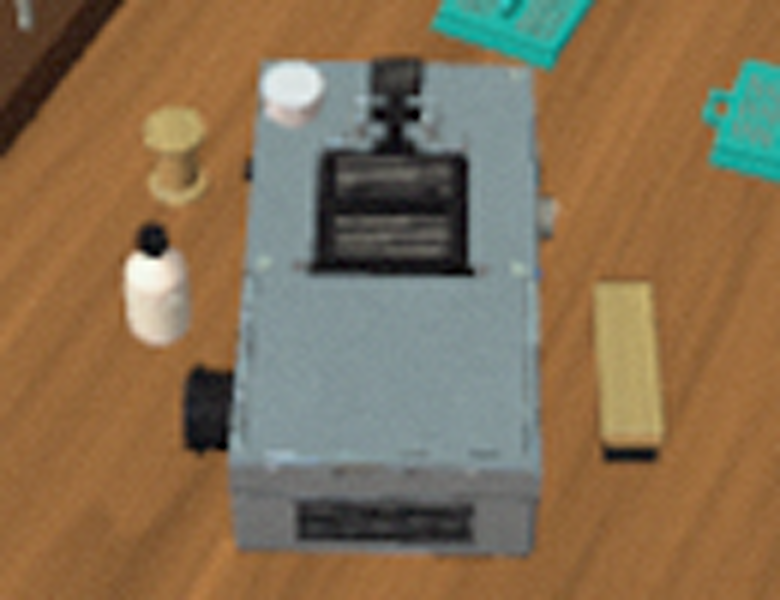

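The crop confirms it: the black cover sits on the machine (crop 395,215), with the tab pad at (397,75) and the tin beside it at (293,90). The extractor is at about (519,58), yaw 23.3°. That puts the pad at about (574,-70).

I'll press with shut fingers, turned so that tool x lies along the extractor's +y.

Request:
arm_command(
  plan=[
    [[0.042, -0.031, 0], 0, 0],
    [[0.042, -0.031, 0], 0, 0],
    [[0.042, -0.031, 0], 0, 0],
    [[0.042, -0.031, 0], 0, 0],
    [[0.042, -0.031, 0], 0, 0],
  ],
  newtons=20,
)

```text
time_s: 0.72
position: [378.7, -380.5, 238.5]
tcp_rot: [0.982, 0.188, -0.0, -0.0]
force: [1.6, 0.1, 1.1]
grip_width: 0.46
grasp_force: 0.0
```

Request:
arm_command(
  plan=[
    [[0.042, -0.031, 0], 0, 0],
    [[0.042, -0.031, 0], 0, 0],
    [[0.042, -0.031, 0], 0, 0],
    [[0.042, -0.031, 0], 0, 0],
    [[0.042, -0.031, 0], 0, 0],
  ],
)

```text
time_s: 1.35
position: [516.4, -159.1, 238.5]
tcp_rot: [0.982, 0.188, -0.0, -0.0]
force: [1.0, -0.5, 0.8]
grip_width: 0.007
grasp_force: 0.0
```

Request:
arm_command(
  plan=[
    [[0, 0, 0], -0.18, 0],
    [[0, 0, 0], -0.18, 0],
    [[0, 0, 0], -0.18, 0],
    [[0, 0, 0], -0.18, 0],
    [[0, 0, 0], -0.18, 0],
  ],
)

```text
time_s: 1.98
position: [515.6, -160.5, 238.3]
tcp_rot: [0.801, 0.599, -0.0, -0.0]
force: [-0.7, -0.0, -0.1]
grip_width: 0.003
grasp_force: 0.0
```

Request:
arm_command(
  plan=[
    [[0, 0, 0], -0.18, 0],
    [[0, 0, 0], -0.18, 0],
    [[0, 0, 0], -0.18, 0],
    [[0, 0, 0], -0.16, 0],
    [[0, 0, 0], 0, 0],
  ],
)

```text
time_s: 2.6
position: [515.6, -160.7, 238.4]
tcp_rot: [0.55, 0.835, -0.0, -0.0]
force: [-0.4, -0.6, -0.1]
grip_width: 0.001
grasp_force: 0.0
```

```bash
cat >> h.py <<'E'
import sys
O=np.array([519,58.4]); A=np.radians(23.3)
def ext(p): c,s=np.cos(A),np.sin(A); q=np.asarray(p)[...,:2]-O; return np.stack([q[...,0]*c+q[...,1]*s,-q[...,0]*s+q[...,1]*c],-1)
def where():
    s=status.observe(); M=R.from_quat(s["tcp_rot"]).as_matrix()
    print("t",s["time_s"],"ext xy",ext(s["position"]).round(1),"z",round(s["position"][2],1),"toolx deg",np.degrees(np.arctan2(M[1,0],M[0,0])).round(1),"toolz",M[:,2].round(3),"F",np.round(s["force"],1),"q",np.round(s["q"],2))
E
python3 - <<'E'
from h import *
where()
im,d,K,T=grab("wrist"); np.savez("w1.npz",im=im,d=d,K=K,T=T); cv2.imwrite("pics/w1.png",im[:,:,::-1])
E
```

```text
t 2.6 ext xy [ -89.8 -199.8] z 238.4 toolx deg 113.3 toolz [-0.001  0.    -1.   ] F [-0.4 -0.6 -0.1] q [ 0.62  0.4  -0.51  1.81  0.23  0.99  0.43]
```

View pics/w1.png

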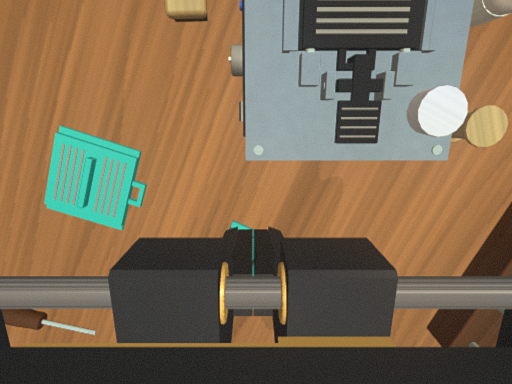

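The wrist view shows the pad at (358,122), the tin at (443,110) and the deck's -y edge along row 160, from (246,160) to (448,160). I'll project these onto their height planes.

Run:
```python
from h import *
z=np.load("w1.npz");K,T=z["K"],z["T"]
def ray(u,v,h):
    r=T[:3,:3]@np.linalg.solve(K,[u,v,1]); return T[:3,3]+r*(h-T[2,3])/r[2]
for n,u,v,h in [("pad",358,122,124),("padL",336,122,124),("padR",379,122,124),("padbot",358,143,124),("padtop",358,101,124),("deckL",246,160,100),("deckR",448,160,100),("coverL",301,48,108),("tin",443,110,122)]: print(n,ext(ray(u,v,h)).round(1))
P=cloud(z["d"],K,T); print(P[122,358],P[150,300])
where()
```

```text
pad [  -1.5 -140.9]
padL [ -19.9 -140.9]
padR [  16.  -140.9]
padbot [   0.  -158.3]
padtop [  -3.  -124.1]
deckL [ -95.8 -176.3]
deckR [  94.3 -176.4]
coverL [-49.1 -81.2]
tin [  69.  -131.3]
[573.60175759 -71.52202692 123.14682508] [ 543.42385467 -112.85170035  100.07870368]
t 2.65 ext xy [ -89.7 -199.9] z 238.4 toolx deg 113.2 toolz [-0.001  0.    -1.   ] F [-0.2  0.6  0.1] q [ 0.62  0.4  -0.51  1.81  0.23  0.99  0.42]
```

Request:
arm_command(
  plan=[
    [[0.027, 0.044, 0], 0, 0],
    [[0.027, 0.045, 0], 0, 0],
    [[0, 0, 0.05], 0, 0],
    [[0, 0, 0.05], 0, 0],
    [[0, 0, 0], 0, 0],
  ],
)

```text
time_s: 3.28
position: [573.3, -75.5, 135.6]
tcp_rot: [0.55, 0.835, -0.002, -0.003]
force: [0.2, -0.9, 1.4]
grip_width: 0.012
grasp_force: 0.0
```

```bash
python3 -c "
from h import *
where()"
```

```text
t 3.275 ext xy [  -3.1 -144.5] z 135.6 toolx deg 113.3 toolz [-0.008  0.001 -1.   ] F [ 0.2 -0.9  1.4] q [ 0.4   0.6  -0.47  1.78  0.35  0.85  0.17]
```

Request:
arm_command(
  plan=[
    [[0, 0, 0.008], 0, 0],
    [[0, 0, 0.004], 0, 0],
    [[0, 0, 0.003], 0, 0],
    [[0, 0, 0.003], 0, 0],
    [[0, 0, 0], 0, 0],
  ],
)

```text
time_s: 3.9
position: [577.2, -76.5, 121.5]
tcp_rot: [0.55, 0.835, 0.0, 0.001]
force: [1.4, -2.4, 4.4]
grip_width: 0.004
grasp_force: 2.3
```

Request:
arm_command(
  plan=[
    [[0, 0, 0.002], 0, 0],
    [[0, 0, 0.002], 0, 0],
    [[0, 0, 0.001], 0, 0],
    [[0, 0, 0], 0, 0],
    [[0, 0, 0], 0, 0],
  ],
)

```text
time_s: 4.53
position: [577.6, -77.2, 116.8]
tcp_rot: [0.55, 0.835, -0.0, 0.002]
force: [1.8, -3.4, 5.5]
grip_width: 0.005
grasp_force: 3.6
```

Run:
```python
from h import *
where()
im,d,K,T=grab("wrist"); np.savez("w2.npz",im=im,d=d,K=K,T=T); cv2.imwrite("pics/w2.png",im[:,:,::-1])
```

```text
t 4.525 ext xy [ 1.000e-01 -1.477e+02] z 116.8 toolx deg 113.3 toolz [ 0.003 -0.002 -1.   ] F [ 1.8 -3.4  5.5] q [ 0.39  0.63 -0.46  1.79  0.37  0.81  0.16]
```

View pics/w2.png

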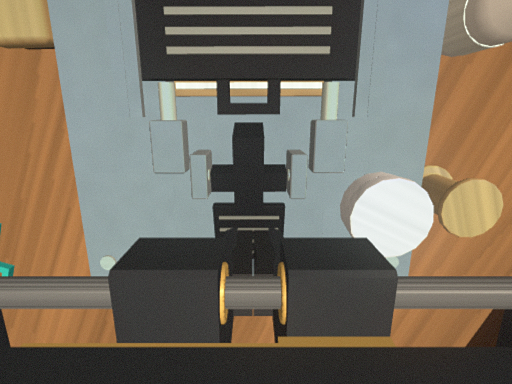

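The cover is released: the spring pins are out at (167,100) and (330,100), and its tongue at (248,97) is clear of the hook at (248,130). Next I'll lift, go behind the rib and look.

Request:
arm_command(
  plan=[
    [[0, 0, -0.03], 0, 0],
    [[0, 0, -0.03], 0, 0],
    [[0.05, 0, 0], 0, 0],
    [[0.05, 0, 0], 0, 0],
    [[0, 0, 0], 0, 0],
  ],
)

```text
time_s: 5.2
position: [534.6, 20.8, 175.8]
tcp_rot: [0.546, 0.838, 0.0, -0.001]
force: [-0.2, -0.8, -0.5]
grip_width: 0.004
grasp_force: 0.0
```

Run:
```python
from h import *
where()
im,d,K,T=grab("side"); P=cloud(d,K,T); v,u=np.indices(d.shape)
E=ext(P); Z=P[...,2]
im,d,K,T=grab("wrist"); P=cloud(d,K,T);E2=ext(P);Z2=P[...,2]
for n,e,z in (("side",E,Z),("wrist",E2,Z2)):
    k=(abs(e[...,0])<28)&(z>119)&(z<130)&(e[...,1]>-70)&(e[...,1]<80); print(n,k.sum(),np.nanpercentile(e[k],[3,50,97],axis=0).round(1).tolist() if k.any() else "")
```

```text
t 5.2 ext xy [ -0.5 -40.7] z 175.8 toolx deg 113.8 toolz [-0.001  0.002 -1.   ] F [-0.2 -0.8 -0.5] q [ 0.29  0.48 -0.53  1.87  0.31  0.87  0.03]
side 38 [[-25.4, -18.9], [-2.1, -13.0], [25.0, 5.6]]
wrist 1095 [[-26.2, -19.1], [-0.3, -15.0], [26.2, -11.7]]
```

Request:
arm_command(
  plan=[
    [[0, 0, 0.03], 0.01, 0],
    [[0, 0, 0.028], 0, 0],
    [[0, 0, 0], 0, 0],
    [[0.008, 0, 0], 0, 0],
    [[0.008, 0, 0], 0, 0],
  ],
)

```text
time_s: 5.92
position: [530.9, 31.4, 118.8]
tcp_rot: [0.554, 0.833, 0.001, 0.001]
force: [0.2, -1.6, -0.2]
grip_width: 0.005
grasp_force: 0.6
```

Request:
arm_command(
  plan=[
    [[0.009, 0, 0], 0, 0],
    [[0.009, 0, 0], 0, 0],
    [[0.009, 0, 0], 0, 0],
    [[0.009, 0, 0], 0, 0],
    [[0, 0, 0], 0, 0],
  ],
)

```text
time_s: 6.55
position: [515.8, 65.2, 117.7]
tcp_rot: [0.553, 0.833, 0.0, -0.0]
force: [0.2, -0.1, 0.1]
grip_width: 0.007
grasp_force: 0.0
```

```bash
cat >> h.py <<'E'
def rib():
    im,d,K,T=grab("wrist"); P=cloud(d,K,T);e=ext(P);z=P[...,2]
    k=(abs(e[...,0])<45)&(z>119)&(z<130)&(e[...,1]>-30); print("rib",k.sum(),np.nanpercentile(e[k],[3,50,97],axis=0).round(1).tolist(),np.nanmedian(z[k]))
    return im
E
python3 -c "
from h import *
where(); rib()"
```

```text
t 6.55 ext xy [-0.2  7.5] z 117.7 toolx deg 112.9 toolz [-0.     0.001 -1.   ] F [ 0.2 -0.1  0.1] q [ 0.17  0.54 -0.49  1.95  0.37  0.74 -0.14]
rib 2793 [[-31.4, 16.1], [-1.5, 23.1], [27.0, 26.8]] 124.74583944377616
```

Request:
arm_command(
  plan=[
    [[0.009, 0, 0], -0.005, 0],
    [[0.009, 0, 0], 0, 0],
    [[0.009, 0, 0], 0, 0],
    [[0.009, 0, 0], 0, 0],
    [[0.009, 0, 0], 0, 0],
  ],
)

```text
time_s: 7.22
position: [498.5, 106.2, 117.7]
tcp_rot: [0.551, 0.834, 0.0, -0.0]
force: [0.3, -0.5, 0.1]
grip_width: 0.004
grasp_force: 0.3
```

Request:
arm_command(
  plan=[
    [[0.009, 0, 0], 0, 0],
    [[0.009, 0, 0], 0, 0],
    [[0.009, 0, 0], 0, 0],
    [[0.003, 0, 0], 0, 0],
    [[0, 0, 0], 0, 0],
  ],
)

```text
time_s: 7.85
position: [487.0, 133.3, 117.8]
tcp_rot: [0.551, 0.834, 0.0, -0.0]
force: [0.3, -0.4, 0.1]
grip_width: 0.006
grasp_force: 0.0
```

```bash
python3 -c "
from h import *
where(); cv2.imwrite('pics/w3.png',rib()[:,:,::-1])"
```

```text
t 7.85 ext xy [ 0.2 81.5] z 117.8 toolx deg 113.1 toolz [ 0.  0. -1.] F [ 0.3 -0.4  0.1] q [ 0.04  0.52 -0.5   1.99  0.37  0.72 -0.28]
rib 2754 [[-31.1, 90.0], [-1.1, 96.9], [27.6, 100.6]] 124.75746238719819
```

View pics/w3.png

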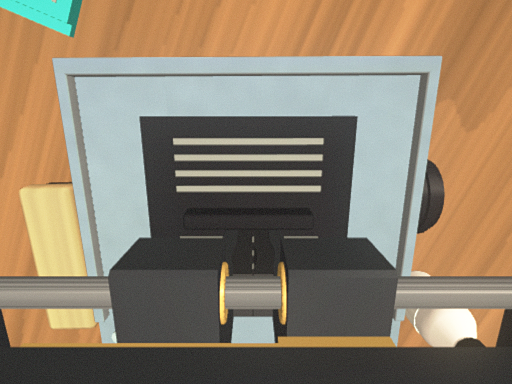

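The cover lies straight in the tray, with its rib at (248,218) and its centre at y of about 96 mm. I'll back off and lift clear, far enough back to see the tab too.

Request:
arm_command(
  plan=[
    [[-0.008, 0, 0], 0, 0],
    [[0, 0, -0.03], 0, 0],
    [[0, 0, -0.05], 0, 0],
    [[-0.05, 0, -0.05], 0, 0],
    [[-0.05, 0, 0], 0, 0],
  ],
)

```text
time_s: 8.52
position: [529.8, 38.3, 245.8]
tcp_rot: [0.551, 0.835, 0.002, 0.003]
force: [0.1, 0.4, 0.3]
grip_width: 0.004
grasp_force: 0.0
```

Request:
arm_command(
  plan=[
    [[-0.06, 0, 0], 0, 0],
    [[-0.06, 0, 0], 0, 0],
    [[-0.06, 0, 0], 0, 0],
    [[0, 0, 0], 0, 0],
    [[0, 0, 0], 0, 0],
  ],
)

```text
time_s: 9.15
position: [597.3, -126.5, 241.6]
tcp_rot: [0.552, 0.834, 0.0, -0.001]
force: [0.5, 0.8, -0.0]
grip_width: 0.006
grasp_force: 0.0
```

Run:
```python
from h import *
where(); cv2.imwrite('pics/w4.png',grab("wrist")[0][:,:,::-1])
im,d,K,T=grab("scene"); P=cloud(d,K,T); e=ext(P); z=P[...,2]
k=(abs(e[...,0])<40)&(e[...,1]>40)&(e[...,1]<160)&(z>107)&(z<116); print("panel",k.sum(),np.median(e[k],0),np.median(z[k]))
k=(abs(e[...,0])<14)&(e[...,1]>-155)&(e[...,1]<-126)&(z>105)&(z<140); print("pad z",k.sum(),np.median(z[k]))
cv2.imwrite("pics/end.png",cv2.resize(im[100:280,100:400],None,fx=2.5,fy=2.5)[:,:,::-1])
```

```text
t 9.15 ext xy [  -1.2 -200.8] z 241.6 toolx deg 113.1 toolz [-0.001  0.001 -1.   ] F [ 0.5  0.8 -0. ] q [ 0.48  0.51 -0.48  1.62  0.26  1.07  0.33]
panel 399 [ 2.33334405 87.81577207] 111.94539658580538
pad z 58 123.81242528711152
```

View pics/w4.png

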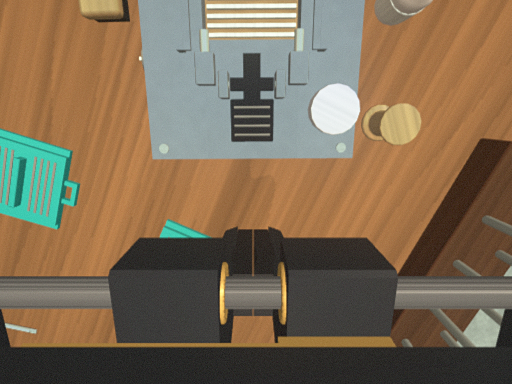

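View pics/end.png

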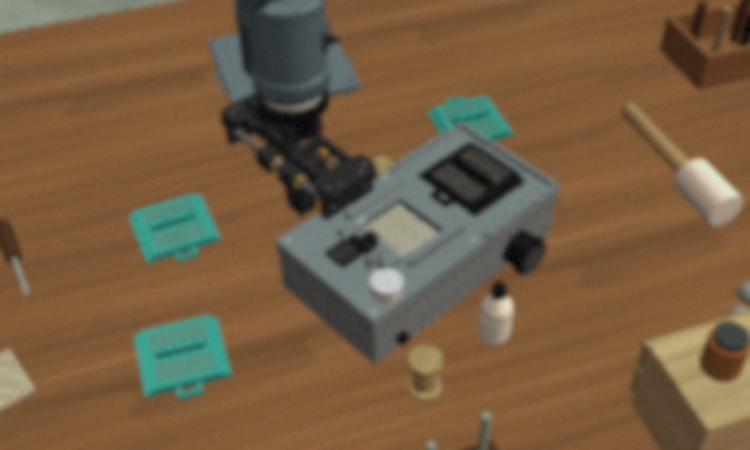

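The tab is back up (pad z 124), with its pad at (252,120) in the wrist view. In the scene crop the filter is open at (405,228) and the cover lies flat in the tray at (472,178). The other things stand where they were.

```bash
python3 -c "
from bench import ticket; print(ticket.sign_off())"
```

```text
the job is handed in; nothing more can be done
None
```

The job is handed in: I pressed the tab, the cover sprang out and I pushed it off its rails; it lies flat on the tray about 96 mm along y, the filter is open, the tab is back up, and nothing else looks moved (the sign-off gave no verdict).

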